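Clear the loose cold plate and butt it up to its neighbour

ROBOT

A 6-joint arm with a two-finger parallel gripper is mounted at the origin on the work surface. World frame = base frame: x ahead of the robot, y to its left, z up, the work surface at z = 0. Lengths are in m, angles in rad, forces in N, time in s.
With the tool pointing down it reaches from about 0.275 to 0.75 m from the base axis. Payload 10.2 kg.
Tool frame: the origin (TCP) lies at the very end of the fingers, on their centre line; the grasp point (between the pads) lies 19 mm behind it; z points along the fingers, y is the line along which they close (so a half turn about z gives the same grasp; the last joint's range is limited). The gripper opens to 85 mm and grips with 20 to 120 N. Pads are 22 mm wide; open, the fingers measure 114 mm over their backs; the gripper's body (76 mm by 85 mm) begins 54 mm behind the grasp point. The pads swing forward as they close: fully open they stand 13 mm farther back than shut.
Start: joints at [-1.554, 0.313, 1.498, -0, 1.331, -0.223], TCP at [0.125, -0.51, 0.231] pointing down, gripper open.
Joint ranges: [-2.94, 2.94], [-0.97, 2.17], [0.19, 2.56], [-1.23, 4.37], [0.02, 3.11], [-2.88, 2.88]. Speed limits (rad/s): [2.39, 2.39, 3.01, 3.14, 3.14, 3.14].

INTERFACE

Orientations are given as a unit quaternion [w, x, y, z].
In Python, from bench import get_state, grab_frame, get_calibration, close_job gives the robot as it stands.
- The arm moves only by the tool send_rows, never from a script. Its argument "targets" is a list of rows, each an object of numbers: "jaw": the closure, from 0 (fully open) to 1 (shut); "dx", "dy", "dz": the shift along the tool's x, y, z in mm; "ax", "ay", "az": the turn, a rotation vector about the tool's x, y, z in rad. A call has 1 to 20 rows; each row is the pose to reach, as a shift and turn from the pose commanded when the call began, along the tool's axes at that moment; what a row does not reach only later rows make up. A row lasts 1/12 s, in which the tool goes at most 41.7 mm and 7.16 degrees, less where a joint would pass 70% of its speed; a pose out of reach is approached as far as the arm can. A call with a gripper value outside its range is refused whole. The fingers move at their own pace and stop on an object; "force" is the grip in N (left out, the last holds). Time passes only in rows, so rows that repeat a pose let the fingers close. It gives the time, the measured TCP pose, the force, the opening and the grip force at its end, in the units of the state.
- get_state(): the state, without advancing time (a new reading comes with each control period).
- grab_frame(name): name is "scene" or "top" or "wrist"; returns the picture (400x640x3 uint8, red, green, blue); there is no depth.
- get_calibration(name): a dict with "camera_matrix" (3x3 intrinsics, pixels), "R" (3x3) and "t" (3): a world point X has camera coordinates R X + t. Camera axes: x right, y down, z forward; pixel columns grow to the right and rows downward; lengths in m; the calibration is good to about 2 mm. A picture is of the moment at which its call begins: read the wrist's pose just before it. get_calibration takes no time and is no camera call; for the wrist camera it gives the pose at the moment of the call.
- close_job(): hands the job in; it is judged then, once.
The state is a dict: "time": time; "joints": joint angles; "joint_vel": joint speeds; "joint_efforts": joint torques, N m; "ee_pos": TCP position; "tcp_rot": TCP orientation; "ft_force": force on the tool from outside, world axes, zero at the start; "moment": the same for the moment, N m; "finger_gap": opening from 0.0 (shut) to 1.0 (fully open); "grasp_force": force on a finger pad.
Only numpy, scipy, OpenCV 4.12 (cv2) and the standard library are available. Lean on these libraries where they do the work, as an engineer would, in place of code of your own. Each camera call takes 0.05 s, during which the arm holds its last target. There are 200 camera calls.

TASK

First lift the steel canister by its handle off the loose cold plate and set it down gently and upright, wholly on the round black rubber mat. Then slide the loose plate along the bench, without lifting or tipping it, until its long side butts flush against the long side of the cold plate that carries the tube rack, with the gap fully closed and their ends level, so that the two make one even rectangle. Leave the bottle, jar, waste bin and tip box as they stand.

Things in the scene. Friction and masses are not known exactly. Their poses are not given: they have to be found in the camera images.
- plate_loose: Loose cold plate: slab with white plastic sides and rim and bare aluminium top, 120 mm along its x, 110 mm along its y, 45 mm high, 0.45 to 0.95 kg, slides on the bench, too wide to grip. Long (120 mm) sides face its +y and -y. The canister starts on it. It starts left or right of the fixed plate, 30 to 140 mm clear of it, out of line and turned. Origin: centre of underside, z up.
- plate_fixed: Fixed cold plate: same slab, 120 mm along its x, 110 mm along its y, 45 mm high, bolted down, with a green rack of capped tubes fixed on its middle (74 mm along x, 64 mm along y, top 125 mm above the bench). Long (120 mm) sides face +y and -y; the loose plate must end against the one facing it, centres 110 mm apart along y, 0 along x. Origin: centre of underside, z up.
- canister: Shut steel canister, diameter 76 mm, body 80 mm high, 0.3 to 0.55 kg, with a rigid upright handle: a round bar 10 mm thick along the canister's x, 56 mm clear between its uprights, bar centre 125 mm above the underside, 40 mm clear under the bar. Starts standing on the loose plate, underside 45 mm above the bench. Origin: centre of underside, z up.
- mat: Round black rubber mat fixed to the bench, 120 mm in diameter, 3 mm thick, where the canister is to stand. It lies to the left or the right of the plates. Origin: centre of its underside; z up.
- waste_bin: Bystander: red plastic waste bin, 122 mm in diameter at the top, 133 mm high, on the other side of the plates from the mat. Origin: centre of the underside.
- bottle: Bystander: amber bottle with white cap, 66 mm in diameter, 160 mm high, beyond the plates at one side. Origin: centre of the underside.
- jar: Bystander: glass jar with a brass-coloured lid, 84 mm in diameter, 150 mm high, beyond the plates at the other side. Origin: centre of the underside.
- tip_box: Bystander: low green and white pipette tip box, 80 mm along its x, 110 mm along its y, 58 mm high, beyond the plates. Origin: centre of the underside.

How it is judged:
On the way, in this order (a step that is already met when the one before it is completed fails the run):
1. the canister stands upright and released, wholly on the rubber mat (horizontal distance between canister and mat below 0.022 m and height (world z) of canister below 0.008 m and angle between canister's own z axis and vertical below 0.08 rad and contact force between canister and the fingers below 0.3 N), for 0.2 s.
2. the loose plate is butted flush against the fixed plate, ends level ((y of plate_loose in the frame of plate_fixed between 0.1 and 0.113 m or y of plate_loose in the frame of plate_fixed between -0.113 and -0.1 m) and x of plate_loose in the frame of plate_fixed between -0.007 and 0.007 m and angle between the x axis of plate_loose and the x axis of plate_fixed, either way round below 0.035 rad and height (world z) of plate_loose below 0.004 m and angle between plate_loose's own z axis and vertical below 0.03 rad), for 0.2 s.
At the end, for the whole second after the job is handed in: Canister upright, released and still on the mat, centres within 22 mm; loose plate flat and still against a long side of the fixed plate, centres 110 mm apart across the joint plus at most 3 mm of gap, ends level within 7 mm, parallel within 0.035 rad (all of step 1 and all of step 2 and linear speed of each of canister, plate_loose below 0.02 m/s); the robot touches nothing.
It fails at once if a bystander (bottle, jar, waste bin or tip box) is shifted more than 20 mm or tipped (distance of any of bottle, jar, waste_bin, tip_box from where it was at the start of the episode above 0.02 m or angle between any of bottle, jar, waste_bin, tip_box's own z axis and vertical above 0.2 rad).
It fails at once if the loose plate is lifted more than 20 mm off the bench or tipped more than 0.2 rad (height (world z) of plate_loose above 0.02 m or angle between plate_loose's own z axis and vertical above 0.2 rad).
It fails at once if the canister is tipped more than 0.6 rad (angle between canister's own z axis and vertical above 0.6 rad).
It fails at once if the canister is dropped or rammed onto the mat (over 45 N) (contact force between canister and mat above 45 N).
It also fails if it takes over 72 s, if anything falls off the work surface, if the arm or the gripper's body presses on something with over 40 N, if the wrist force passes 120 N, or if a joint passes its speed limit or range.

## Working session

There is one attempt and no reset: what is moved stays moved. The work goes in short steps, Python scripts to look and compute and a tool call to move; the robot and the scene stay as the last step left them, time stands still between calls to the robot, and variables do not carry over. Pictures are saved under pics/ and viewed, at most 10 in all, crops included, and the job is handed in when it is done.

Besides the shell and the picture viewer there is one more tool, called after "Request:" as a command line: name --argument value ..., lists and objects as JSON in quotes. send_rows: Moves the arm, as the interface text tells. Its arguments: {"type":"object","properties":{"targets":{"type":"array"},"force":{"type":"number"}},"required":["targets"]}

```bash
mkdir -p pics
cat > h.py <<'E'
import numpy as np, cv2
from bench import *
from scipy.spatial.transform import Rotation as Ro
def ray(cal,uv):
    K,R,t=[np.array(cal[k],float) for k in("camera_matrix","R","t")]
    o=-R.T@t.ravel(); d=R.T@np.linalg.solve(K,[uv[0],uv[1],1.]); return o,d/np.linalg.norm(d)
def plane(cal,uv,z):
    o,d=ray(cal,uv); return o+d*(z-o[2])/d[2]
def proj(cal,X):
    K,R,t=[np.array(cal[k],float) for k in("camera_matrix","R","t")]
    p=K@(R@np.array(X,float)+t.ravel()); return p[:2]/p[2]
def two(c1,u1,c2,u2):
    o1,d1=ray(c1,u1);o2,d2=ray(c2,u2)
    s=np.linalg.lstsq(np.c_[d1,-d2],o2-o1,rcond=None)[0]
    a,b=o1+s[0]*d1,o2+s[1]*d2; return (a+b)/2,np.linalg.norm(a-b)
def T():
    s=get_state(); q=s["tcp_rot"]; return np.array(s["ee_pos"]),Ro.from_quat([q[1],q[2],q[3],q[0]]).as_matrix()
def save(n,f): cv2.imwrite(f"pics/{n}.png",f[:,:,::-1])
E
python3 - <<'E'
from h import *
a=grab_frame("top");b=grab_frame("scene")
save("top0",a);save("scene0",b);np.save("top0.npy",a);np.save("scene0.npy",b)
for n in("top","scene"):
    c=get_calibration(n);print(n,np.round(-np.array(c["R"]).T@np.array(c["t"]).ravel(),3),c["camera_matrix"])
print(get_state())
E
```

```text
top [ 0.476 -0.014  1.279] [[401.7752267    0.         321.88295066]
 [  0.         401.7752267  198.60764198]
 [  0.           0.           1.        ]]
scene [ 1.222 -0.705  0.779] [[433.87799602   0.         315.62226814]
 [  0.         433.87799602 190.78565714]
 [  0.           0.           1.        ]]
{'time': 0.1, 'joints': array([-1.55440893e+00,  3.13366744e-01,  1.49835988e+00, -2.15846993e-05,
        1.33095076e+00, -2.23422946e-01]), 'joint_vel': array([-0.00050844, -0.00417416, -0.00274344, -0.00036755,  0.00054748,
        0.00049121]), 'joint_efforts': array([ 2.53241218e-03, -4.12903798e+01, -2.60142946e+01, -1.41835608e-04,
        3.02349195e-03, -6.56860294e-06]), 'ee_pos': array([ 0.12466463, -0.50975852,  0.23080673]), 'tcp_rot': array([-5.40542105e-04,  9.92819530e-01,  1.19620592e-01,  4.56180123e-05]), 'ft_force': array([-0.01620164, -0.64704404, -0.02358298]), 'moment': array([-0.00021743,  0.00950408, -0.05042661]), 'grasp_force': 0.0, 'finger_gap': 1.0011527054286087}
```

View pics/top0.png

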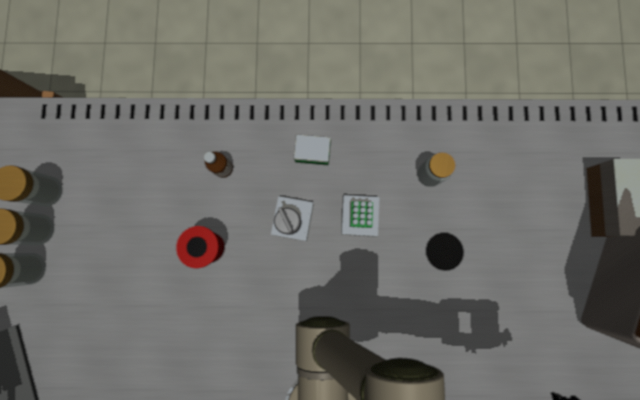

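View pics/scene0.png

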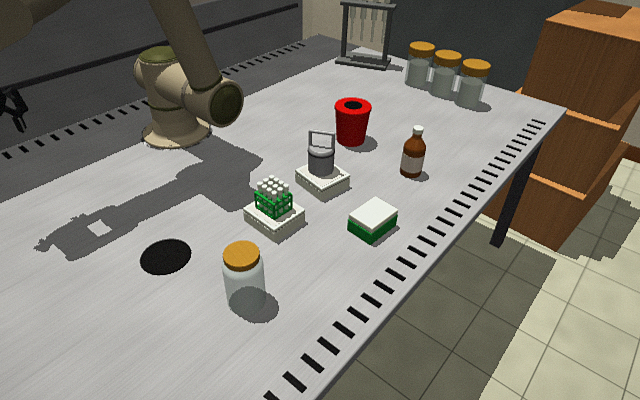

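The top view shows the canister on the loose plate at about (291,218), the fixed plate with its rack at (361,215) and the mat at (445,251). The bin is at (200,247), the tip box at (312,150), the bottle at (215,162) and the jar at (440,166). The scene view shows the handle bar at (322,133) and the mat at (166,256).

Run:
```python
from h import *
a=np.load("top0.npy");ct=get_calibration("top");cs=get_calibration("scene");b=np.load("scene0.npy")
def mask(u0,u1,v0,v1,f,im):
    m=np.zeros(im.shape[:2],np.uint8);m[v0:v1,u0:u1]=f(im[v0:v1,u0:u1].astype(int))*255;return m
def comp(m):
    c=max(cv2.findContours(m,cv2.RETR_EXTERNAL,cv2.CHAIN_APPROX_NONE)[0],key=cv2.contourArea);return c
print(a[195:202,280],a[190:245:4,275].tolist())
for n,(u0,u1,v0,v1) in dict(loose=(262,322,188,248),fixed=(333,388,186,244),tip=(290,335,130,168)).items():
    m=mask(u0,u1,v0,v1,lambda p:p.min(2)>148,a);c=comp(m)
    z=.058 if n=="tip" else .045
    w=np.array([plane(ct,p,z)[:2] for p in c[:,0].astype(float)],np.float32)*1000
    r=cv2.minAreaRect(cv2.convexHull(w)); print(n,np.round(r[0]),np.round(r[1]),r[2])
for im,cal,box in((a,ct,(420,470,225,275)),(b,cs,(135,200,230,280))):
    c=comp(mask(*box,lambda p:p.max(2)<40,im)); (x,y),_,_=cv2.fitEllipse(c); print("mat",x,y,plane(cal,(x,y),.003))
    e=(x,y); M=[(cal,e)] if cal is ct else M+[(cal,e)]
print("mat two-view",two(*M[0],*M[1]))
cv2.imwrite("pics/crops.png",np.hstack([cv2.resize(a[185:250,255:335],(480,390),interpolation=2),cv2.resize(b[120:190,285:355],(310,390)[0:2],interpolation=2)])[:,:,::-1])
```

```text
[[ 95  97  97]
 [107 111 112]
 [135 140 144]
 [149 155 160]
 [151 157 162]
 [149 155 159]
 [146 151 155]] [[118, 119, 118], [120, 121, 119], [121, 122, 121], [120, 121, 120], [125, 127, 127], [135, 138, 141], [112, 114, 116], [109, 109, 110], [114, 115, 114], [106, 108, 110], [147, 153, 158], [143, 149, 152], [121, 122, 121], [123, 124, 123]]
loose [574.  95.] [ 77. 112.] 81.55757141113281
fixed [ 587. -106.] [100. 111.] 87.69591522216797
tip [796.  47.] [96. 69.] 85.6217269897461
mat 444.27484130859375 251.08963012695312 [ 0.48125955 -0.3703623   0.003     ]
mat 165.2479248046875 256.8806457519531 [ 0.48431119 -0.37660141  0.003     ]
mat two-view (array([ 0.48037472, -0.37321228, -0.00243999]), np.float64(0.0031386438786900543))
```

View pics/crops.png

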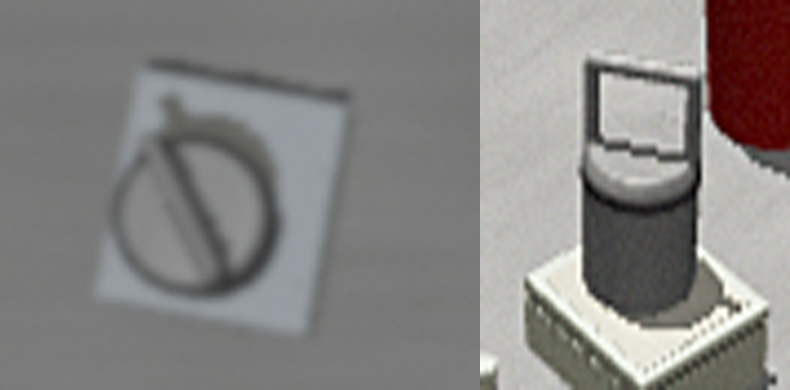

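The crop shows the loose plate's corners, in zoomed pixels, at about (145,65), (350,100), (310,333) and (95,298). The handle bar runs from (153,140) to (218,280) in the top view and from (590,60) to (700,70) in the scene view.

Run:
```python
from h import *
ct=get_calibration("top");cs=get_calibration("scene")
t=[(280.5,208.3),(291.3,231.7)];s=[(309.8,130.8),(334.7,132.6)]
for i,j in((0,1),(1,0),(0,0),(1,1)): print(i,j,two(ct,t[i],cs,s[j]))
P=[plane(ct,u,.17) for u in t];print("bar",np.mean(P,0),np.degrees(np.arctan2(*(P[0]-P[1])[[1,0]])),np.linalg.norm(P[0]-P[1]))
C=np.array([plane(ct,u,.045)[:2] for u in((279.2,195.8),(313.3,201.7),(306.7,240.5),(270.8,234.7))])
r=cv2.minAreaRect((C*1000).astype(np.float32));print(r,C.mean(0),np.degrees(np.arctan2(*(C[0]-C[3])[[1,0]])),np.degrees(np.arctan2(*(C[1]-C[2])[[1,0]])))
p,R=T();print(p,R); c=get_calibration("wrist");print("cam in tool",R.T@(-np.array(c["R"]).T@np.ravel(c["t"])-p),(np.array(c["R"])@R).round(3),c["camera_matrix"])
```

```text
0 1 (array([0.59381497, 0.12692982, 0.17277817]), np.float64(0.003964670597209085))
1 0 (array([0.5297395 , 0.09611996, 0.16668265]), np.float64(0.004173135162650972))
0 0 (array([0.56894947, 0.10092391, 0.18639856]), np.float64(0.06266260754733564))
1 1 (array([0.55655438, 0.11926587, 0.15893957]), np.float64(0.07314229812577348))
bar [0.56035526 0.11012669 0.17      ] 26.07764510370687 0.07186028196450886
((576.2412719726562, 104.80020141601562), (111.8138656616211, 122.80087280273438), 81.32157135009766) [0.57595791 0.10380705] -10.589786259173788 -8.678429782259965
[ 0.12466463 -0.50975852  0.23080673] [[ 9.71381824e-01  2.37523370e-01 -3.87390265e-05]
 [ 2.37523271e-01 -9.71381243e-01  1.08423523e-03]
 [ 2.19900841e-04 -1.06240781e-03 -9.99999411e-01]]
cam in tool [ 8.05997199e-02  8.23493591e-06 -1.42548373e-01] [[-0.001  1.    -0.001]
 [-0.949 -0.001 -0.316]
 [-0.316  0.     0.949]] [[339.98502299   0.         325.1541095 ]
 [  0.         339.98502299 202.49768713]
 [  0.           0.           1.        ]]
```

Request:
send_rows --targets '[{"jaw":0,"dx":0,"dy":0,"dz":-60},{"jaw":0,"dx":485,"dy":-406,"dz":-100,"az":-0.215},{"jaw":0,"dx":485,"dy":-406,"dz":-100,"az":-0.215},{"jaw":0,"dx":485,"dy":-406,"dz":-100,"az":-0.215},{"jaw":0,"dx":485,"dy":-406,"dz":-100,"az":-0.215},{"jaw":0,"dx":485,"dy":-406,"dz":-100,"az":-0.215},{"jaw":0,"dx":485,"dy":-406,"dz":-100,"az":-0.215},{"jaw":0,"dx":485,"dy":-406,"dz":-100,"az":-0.215},{"jaw":0,"dx":485,"dy":-406,"dz":-100,"az":-0.215},{"jaw":0,"dx":485,"dy":-406,"dz":-100,"az":-0.215},{"jaw":0,"dx":485,"dy":-406,"dz":-100,"az":-0.215},{"jaw":0,"dx":485,"dy":-406,"dz":-100,"az":-0.215},{"jaw":0,"dx":485,"dy":-406,"dz":-100,"az":-0.215},{"jaw":0,"dx":485,"dy":-406,"dz":-100,"az":-0.215},{"jaw":0,"dx":485,"dy":-406,"dz":-100,"az":-0.215},{"jaw":0,"dx":485,"dy":-406,"dz":-100,"az":-0.215},{"jaw":0,"dx":485,"dy":-406,"dz":-100,"az":-0.215},{"jaw":0,"dx":485,"dy":-406,"dz":-100,"az":-0.215}]'

```text
$.targets[0]: bad value
```

Run:
```python
from h import *
import pickle
c=get_calibration("wrist");f=grab_frame("wrist");save("w1",f);pickle.dump((c,f),open("w1.pkl","wb"));p,R=T();print(p,R)
```

```text
[ 0.12467801 -0.50979024  0.23087824] [[ 9.71387913e-01  2.37498467e-01 -2.11112082e-06]
 [ 2.37498360e-01 -9.71387464e-01  9.60855220e-04]
 [ 2.26150926e-04 -9.33864535e-04 -9.99999538e-01]]
```

View pics/w1.png

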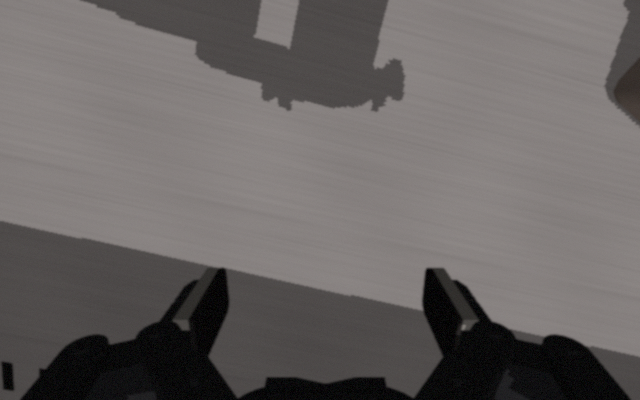

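The row was refused because it left out some keys. This picture shows only the fingers and a shadow, so I'll resend with every key.

Request:
send_rows --targets '[{"jaw":0,"dx":0,"dy":0,"dz":-40,"ax":0,"ay":0,"az":0},{"jaw":0,"dx":485,"dy":-406,"dz":-100,"ax":0,"ay":0,"az":-0.215},{"jaw":0,"dx":485,"dy":-406,"dz":-100,"ax":0,"ay":0,"az":-0.215},{"jaw":0,"dx":485,"dy":-406,"dz":-100,"ax":0,"ay":0,"az":-0.215},{"jaw":0,"dx":485,"dy":-406,"dz":-100,"ax":0,"ay":0,"az":-0.215},{"jaw":0,"dx":485,"dy":-406,"dz":-100,"ax":0,"ay":0,"az":-0.215},{"jaw":0,"dx":485,"dy":-406,"dz":-100,"ax":0,"ay":0,"az":-0.215},{"jaw":0,"dx":485,"dy":-406,"dz":-100,"ax":0,"ay":0,"az":-0.215},{"jaw":0,"dx":485,"dy":-406,"dz":-100,"ax":0,"ay":0,"az":-0.215},{"jaw":0,"dx":485,"dy":-406,"dz":-100,"ax":0,"ay":0,"az":-0.215},{"jaw":0,"dx":485,"dy":-406,"dz":-100,"ax":0,"ay":0,"az":-0.215},{"jaw":0,"dx":485,"dy":-406,"dz":-100,"ax":0,"ay":0,"az":-0.215},{"jaw":0,"dx":485,"dy":-406,"dz":-100,"ax":0,"ay":0,"az":-0.215},{"jaw":0,"dx":485,"dy":-406,"dz":-100,"ax":0,"ay":0,"az":-0.215},{"jaw":0,"dx":485,"dy":-406,"dz":-100,"ax":0,"ay":0,"az":-0.215},{"jaw":0,"dx":485,"dy":-406,"dz":-100,"ax":0,"ay":0,"az":-0.215},{"jaw":0,"dx":485,"dy":-406,"dz":-100,"ax":0,"ay":0,"az":-0.215},{"jaw":0,"dx":485,"dy":-406,"dz":-100,"ax":0,"ay":0,"az":-0.215},{"jaw":0,"dx":485,"dy":-406,"dz":-100,"ax":0,"ay":0,"az":-0.215},{"jaw":0,"dx":485,"dy":-406,"dz":-100,"ax":0,"ay":0,"az":-0.215}]' --force 60

```text
time: 1.82
ee_pos: [0.4988, -0.0014, 0.3311]
tcp_rot: [0.0, 0.974, 0.225, -0.0]
ft_force: [-0.1, 0.1, -0.3]
finger_gap: 0.999
grasp_force: 0.0
```

Run:
```python
from h import *
import pickle
c=get_calibration("wrist");f=grab_frame("wrist");save("w2",f);pickle.dump((c,f),open("w2.pkl","wb"));p,R=T();print(p,R)
```

```text
[ 0.49880461 -0.00156402  0.33127004] [[ 8.99101967e-01  4.37739162e-01 -2.80553396e-04]
 [ 4.37739129e-01 -8.99102010e-01 -1.74359501e-04]
 [-3.28570104e-04  3.39577707e-05 -9.99999945e-01]]
```

View pics/w2.png

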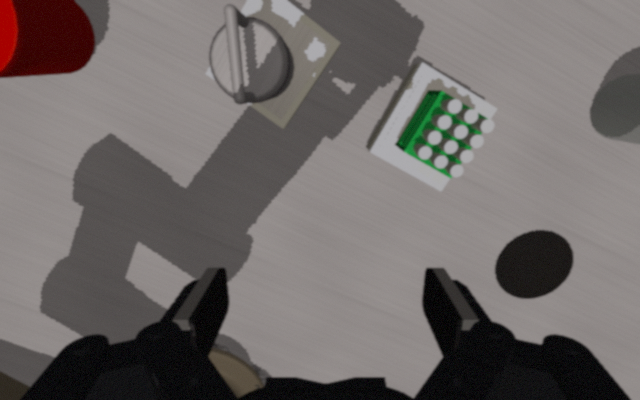

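The wrist view shows the handle bar from about (233,10) to (240,98), and the canister lid around (250,58). The fixed plate's top corners are near (425,63), (497,109), (443,190) and (371,149), and the mat is at (535,264).

Run:
```python
from h import *
import pickle
c,f=pickle.load(open("w2.pkl","rb"));ct=get_calibration("top")
t=[(280.5,208.3),(291.3,231.7)]
w=[(233,10),(240,98)]
for i in(0,1): print("bar two-view",two(ct,t[i],c,w[i]))
P=[plane(c,u,.17) for u in w];d=P[0]-P[1];print("bar",np.mean(P,0),np.degrees(np.arctan2(d[1],d[0])),np.linalg.norm(d))
m=np.zeros((400,640),np.uint8);m[40:210,350:520]=(f[40:210,350:520].min(2)>165)*255
k=max(cv2.findContours(m,0,1)[0],key=cv2.contourArea)
h=cv2.convexHull(k)[:,0].astype(float)
W=np.array([plane(c,u,.045)[:2] for u in h],np.float32)*1000;print("fixed",cv2.minAreaRect(W),len(h))
C=np.array([plane(c,u,.045)[:2] for u in((425,63),(497,109),(443,190),(371,149))],np.float32)*1000;print(cv2.minAreaRect(C),C)
m=np.zeros((400,640),np.uint8);m[215:315,480:590]=(f[215:315,480:590].max(2)<45)*255
k=max(cv2.findContours(m,0,1)[0],key=cv2.contourArea);e=cv2.fitEllipse(k);print("mat",e,plane(c,e[0],.003),two(ct,(444.27,251.09),c,e[0]))
p,R=T();g=np.array([*np.mean(P,0)[:2],.27]);print("to hover tool",R.T@(g-p))
```

```text
bar two-view (array([0.59290199, 0.12625157, 0.16737337]), np.float64(3.376305037732039e-06))
bar two-view (array([0.52989063, 0.09761449, 0.15391676]), np.float64(0.004003740915747419))
bar [0.56282713 0.11076508 0.17      ] 26.183005854063993 0.06661063870623023
fixed ((585.3035278320312, -111.84597778320312), (117.41700744628906, 117.80309295654297), 87.60673522949219) 21
((587.2288208007812, -108.2590103149414), (110.87873840332031, 116.60869598388672), 86.85052490234375) [[ 648.3588    -58.50873 ]
 [ 642.1716   -164.42851 ]
 [ 525.9666   -160.41133 ]
 [ 532.0584    -49.700054]]
mat ((533.7168579101562, 263.9080505371094), (61.566341400146484, 77.50452423095703), 62.94131088256836) [ 0.48144047 -0.37041074  0.003     ] (array([ 0.48134898, -0.37038383,  0.00298696]), np.float64(0.00019218562921864086))
to hover tool [ 0.10675374 -0.07297224  0.06123249]
```

Request:
send_rows --targets '[{"jaw":0,"dx":106,"dy":-73,"dz":50,"ax":0,"ay":0,"az":0},{"jaw":0,"dx":106,"dy":-73,"dz":60,"ax":0,"ay":0,"az":0},{"jaw":0,"dx":106,"dy":-73,"dz":60,"ax":0,"ay":0,"az":0},{"jaw":0,"dx":106,"dy":-73,"dz":60,"ax":0,"ay":0,"az":0},{"jaw":0,"dx":106,"dy":-73,"dz":60,"ax":0,"ay":0,"az":0},{"jaw":0,"dx":106,"dy":-73,"dz":95,"ax":0,"ay":0,"az":0},{"jaw":0,"dx":106,"dy":-73,"dz":130,"ax":0,"ay":0,"az":0},{"jaw":0,"dx":106,"dy":-73,"dz":160,"ax":0,"ay":0,"az":0},{"jaw":0,"dx":106,"dy":-73,"dz":180,"ax":0,"ay":0,"az":0},{"jaw":0,"dx":106,"dy":-73,"dz":180,"ax":0,"ay":0,"az":0},{"jaw":0.5,"dx":106,"dy":-73,"dz":180,"ax":0,"ay":0,"az":0},{"jaw":0.8,"dx":106,"dy":-73,"dz":180,"ax":0,"ay":0,"az":0},{"jaw":1,"dx":106,"dy":-73,"dz":180,"ax":0,"ay":0,"az":0},{"jaw":1,"dx":106,"dy":-73,"dz":180,"ax":0,"ay":0,"az":0},{"jaw":1,"dx":106,"dy":-73,"dz":180,"ax":0,"ay":0,"az":0},{"jaw":1,"dx":106,"dy":-73,"dz":180,"ax":0,"ay":0,"az":0},{"jaw":1,"dx":106,"dy":-73,"dz":180,"ax":0,"ay":0,"az":0},{"jaw":1,"dx":106,"dy":-73,"dz":180,"ax":0,"ay":0,"az":0}]' --force 80

```text
time: 3.37
ee_pos: [0.5628, 0.112, 0.1519]
tcp_rot: [-0.0, 0.974, 0.226, 0.001]
ft_force: [-0.4, 1.5, 4.0]
finger_gap: 0.086
grasp_force: 78.2
```

Request:
send_rows --targets '[{"jaw":1,"dx":0,"dy":0,"dz":-8,"ax":0,"ay":0,"az":0},{"jaw":1,"dx":0,"dy":0,"dz":-25,"ax":0,"ay":0,"az":0},{"jaw":1,"dx":0,"dy":0,"dz":-50,"ax":0,"ay":0,"az":0},{"jaw":1,"dx":0,"dy":0,"dz":-80,"ax":0,"ay":0,"az":0},{"jaw":1,"dx":0,"dy":0,"dz":-100,"ax":0,"ay":0,"az":0},{"jaw":1,"dx":0,"dy":0,"dz":-110,"ax":0,"ay":0,"az":0},{"jaw":1,"dx":0,"dy":0,"dz":-110,"ax":0,"ay":0,"az":0}]'

```text
time: 3.95
ee_pos: [0.5629, 0.1117, 0.263]
tcp_rot: [0.0, 0.974, 0.225, 0.001]
ft_force: [-1.0, 0.2, -5.1]
finger_gap: 0.088
grasp_force: 78.3
```

Run:
```python
from h import *
import pickle
c=get_calibration("wrist");f=grab_frame("wrist");save("w3",f);pickle.dump((c,f),open("w3.pkl","wb"));print(get_state()["ft_force"])
t=grab_frame("top");np.save("top3.npy",t)
```

```text
[-0.22706726  0.37508426 -4.94549539]
```

View pics/w3.png

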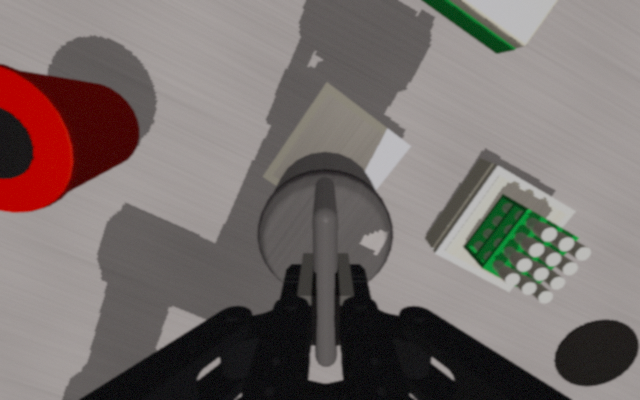

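The canister hangs upright, with the bar straight between the pads from (325,185) to (326,355). I'll carry it to the mat.

Request:
send_rows --targets '[{"jaw":1,"dx":-9,"dy":12,"dz":0,"ax":0,"ay":0,"az":0},{"jaw":1,"dx":-25,"dy":35,"dz":0,"ax":0,"ay":0,"az":0},{"jaw":1,"dx":-47,"dy":65,"dz":0,"ax":0,"ay":0,"az":0},{"jaw":1,"dx":-70,"dy":98,"dz":0,"ax":0,"ay":0,"az":0},{"jaw":1,"dx":-93,"dy":130,"dz":0,"ax":0,"ay":0,"az":0},{"jaw":1,"dx":-116,"dy":162,"dz":0,"ax":0,"ay":0,"az":0},{"jaw":1,"dx":-139,"dy":195,"dz":0,"ax":0,"ay":0,"az":0},{"jaw":1,"dx":-162,"dy":227,"dz":0,"ax":0,"ay":0,"az":0},{"jaw":1,"dx":-185,"dy":259,"dz":0,"ax":0,"ay":0,"az":0},{"jaw":1,"dx":-208,"dy":291,"dz":0,"ax":0,"ay":0,"az":0},{"jaw":1,"dx":-231,"dy":324,"dz":0,"ax":0,"ay":0,"az":0},{"jaw":1,"dx":-252,"dy":353,"dz":0,"ax":0,"ay":0,"az":0},{"jaw":1,"dx":-269,"dy":377,"dz":0,"ax":0,"ay":0,"az":0},{"jaw":1,"dx":-279,"dy":391,"dz":0,"ax":0,"ay":0,"az":0},{"jaw":1,"dx":-283,"dy":397,"dz":0,"ax":0,"ay":0,"az":0},{"jaw":1,"dx":-283,"dy":397,"dz":15,"ax":0,"ay":0,"az":0},{"jaw":1,"dx":-283,"dy":397,"dz":45,"ax":0,"ay":0,"az":0},{"jaw":1,"dx":-283,"dy":397,"dz":80,"ax":0,"ay":0,"az":0},{"jaw":1,"dx":-283,"dy":397,"dz":105,"ax":0,"ay":0,"az":0},{"jaw":1,"dx":-283,"dy":397,"dz":115,"ax":0,"ay":0,"az":0}]'

```text
time: 5.72
ee_pos: [0.4814, -0.3666, 0.141]
tcp_rot: [-0.004, 0.974, 0.226, -0.002]
ft_force: [-0.5, 0.1, -5.0]
finger_gap: 0.089
grasp_force: 78.3
```

Run:
```python
from h import *
t=grab_frame("top");s=grab_frame("scene");np.save("top4.npy",t)
cv2.imwrite("pics/c4.png",np.hstack([cv2.resize(t[210:290,400:490],(405,360),interpolation=2),cv2.resize(s[180:290,110:230],(393,360),interpolation=2)])[:,:,::-1])
p,R=T();print(p,R.T@(np.array([.4814,-.3704,.11])-p))
```

```text
[ 0.48223621 -0.36783118  0.14417659] [-0.00184025  0.00210181  0.03416918]
```

View pics/c4.png

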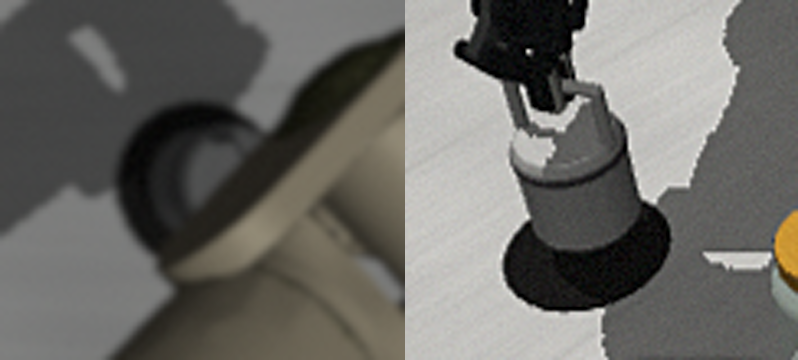

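The canister hangs over the mat, with its base at about (590,230) in the crop and the mat centred near (588,258). I'll lower it slowly.

Request:
send_rows --targets '[{"jaw":1,"dx":-1,"dy":2,"dz":10,"ax":0,"ay":0,"az":0},{"jaw":1,"dx":-1,"dy":2,"dz":20,"ax":0,"ay":0,"az":0},{"jaw":1,"dx":-1,"dy":2,"dz":27,"ax":0,"ay":0,"az":0},{"jaw":1,"dx":-1,"dy":2,"dz":30,"ax":0,"ay":0,"az":0},{"jaw":1,"dx":-1,"dy":2,"dz":32,"ax":0,"ay":0,"az":0},{"jaw":1,"dx":-1,"dy":2,"dz":33,"ax":0,"ay":0,"az":0},{"jaw":1,"dx":-1,"dy":2,"dz":34,"ax":0,"ay":0,"az":0},{"jaw":1,"dx":-1,"dy":2,"dz":34.5,"ax":0,"ay":0,"az":0},{"jaw":1,"dx":-1,"dy":2,"dz":34.5,"ax":0,"ay":0,"az":0}]'

```text
time: 6.57
ee_pos: [0.4827, -0.3715, 0.112]
tcp_rot: [0.0, 0.974, 0.225, 0.0]
ft_force: [-0.5, -0.2, -5.1]
finger_gap: 0.086
grasp_force: 78.3
```

Request:
send_rows --targets '[{"jaw":1,"dx":0,"dy":0,"dz":0.5,"ax":0,"ay":0,"az":0},{"jaw":1,"dx":0,"dy":0,"dz":1,"ax":0,"ay":0,"az":0},{"jaw":1,"dx":0,"dy":0,"dz":1.5,"ax":0,"ay":0,"az":0},{"jaw":1,"dx":0,"dy":0,"dz":2,"ax":0,"ay":0,"az":0},{"jaw":1,"dx":0,"dy":0,"dz":2,"ax":0,"ay":0,"az":0}]'

```text
time: 6.98
ee_pos: [0.4828, -0.3715, 0.1101]
tcp_rot: [0.0, 0.974, 0.225, 0.0]
ft_force: [-0.9, 0.9, -1.8]
finger_gap: 0.081
grasp_force: 78.6
```

It touches down: the load drops from 5.1 N to 1.8 N. I'll release and rise.

Request:
send_rows --targets '[{"jaw":1,"dx":0,"dy":0,"dz":0.5,"ax":0,"ay":0,"az":0},{"jaw":0.8,"dx":0,"dy":0,"dz":0.5,"ax":0,"ay":0,"az":0},{"jaw":0.4,"dx":0,"dy":0,"dz":0.5,"ax":0,"ay":0,"az":0},{"jaw":0,"dx":0,"dy":0,"dz":0.5,"ax":0,"ay":0,"az":0},{"jaw":0,"dx":0,"dy":0,"dz":0.5,"ax":0,"ay":0,"az":0},{"jaw":0,"dx":0,"dy":0,"dz":0.5,"ax":0,"ay":0,"az":0},{"jaw":0,"dx":0,"dy":0,"dz":0.5,"ax":0,"ay":0,"az":0},{"jaw":0,"dx":0,"dy":0,"dz":-20,"ax":0,"ay":0,"az":0},{"jaw":0,"dx":0,"dy":0,"dz":-55,"ax":0,"ay":0,"az":0},{"jaw":0,"dx":0,"dy":0,"dz":-90,"ax":0,"ay":0,"az":0},{"jaw":0,"dx":0,"dy":0,"dz":-130,"ax":0,"ay":0,"az":0},{"jaw":0,"dx":0,"dy":0,"dz":-160,"ax":0,"ay":0,"az":0},{"jaw":0,"dx":0,"dy":0,"dz":-160,"ax":0,"ay":0,"az":0}]'

```text
time: 8.07
ee_pos: [0.4839, -0.3727, 0.2769]
tcp_rot: [0.005, 0.974, 0.226, 0.003]
ft_force: [0.2, -0.1, 0.5]
finger_gap: 1.001
grasp_force: 0.0
```

Request:
send_rows --targets '[{"jaw":0,"dx":333,"dy":-485,"dz":0,"ax":0,"ay":0,"az":-0.12},{"jaw":0,"dx":333,"dy":-485,"dz":0,"ax":0,"ay":0,"az":-0.24},{"jaw":0,"dx":333,"dy":-485,"dz":0,"ax":0,"ay":0,"az":-0.36},{"jaw":0,"dx":333,"dy":-485,"dz":0,"ax":0,"ay":0,"az":-0.48},{"jaw":0,"dx":333,"dy":-485,"dz":0,"ax":0,"ay":0,"az":-0.6},{"jaw":0,"dx":333,"dy":-485,"dz":0,"ax":0,"ay":0,"az":-0.72},{"jaw":0,"dx":333,"dy":-485,"dz":0,"ax":0,"ay":0,"az":-0.84},{"jaw":0,"dx":333,"dy":-485,"dz":0,"ax":0,"ay":0,"az":-0.96},{"jaw":0,"dx":333,"dy":-485,"dz":0,"ax":0,"ay":0,"az":-0.977},{"jaw":0,"dx":333,"dy":-485,"dz":0,"ax":0,"ay":0,"az":-0.977},{"jaw":0,"dx":333,"dy":-485,"dz":0,"ax":0,"ay":0,"az":-0.977},{"jaw":0,"dx":333,"dy":-485,"dz":0,"ax":0,"ay":0,"az":-0.977},{"jaw":0,"dx":333,"dy":-485,"dz":0,"ax":0,"ay":0,"az":-0.977},{"jaw":0,"dx":333,"dy":-485,"dz":0,"ax":0,"ay":0,"az":-0.977},{"jaw":0,"dx":333,"dy":-485,"dz":0,"ax":0,"ay":0,"az":-0.977},{"jaw":0,"dx":333,"dy":-485,"dz":0,"ax":0,"ay":0,"az":-0.977},{"jaw":0,"dx":333,"dy":-485,"dz":0,"ax":0,"ay":0,"az":-0.977},{"jaw":0,"dx":333,"dy":-485,"dz":0,"ax":0,"ay":0,"az":-0.977},{"jaw":0,"dx":333,"dy":-485,"dz":0,"ax":0,"ay":0,"az":-0.977}]'

```text
time: 9.65
ee_pos: [0.5689, 0.2091, 0.2699]
tcp_rot: [0.0, 0.755, 0.656, -0.0]
ft_force: [0.0, 0.2, -0.5]
finger_gap: 1.0
grasp_force: 0.0
```

Run:
```python
from h import *
import pickle
c=get_calibration("wrist");f=grab_frame("wrist");save("w5",f);pickle.dump((c,f),open("w5.pkl","wb"));p,R=T();print(p,R.round(4))
t=grab_frame("top");s=grab_frame("scene");np.save("top5.npy",t);np.save("scene5.npy",s)
```

```text
[0.56893015 0.20920308 0.27000815] [[ 1.404e-01  9.901e-01  3.000e-04]
 [ 9.901e-01 -1.404e-01 -1.000e-04]
 [-0.000e+00  3.000e-04 -1.000e+00]]
```

View pics/w5.png

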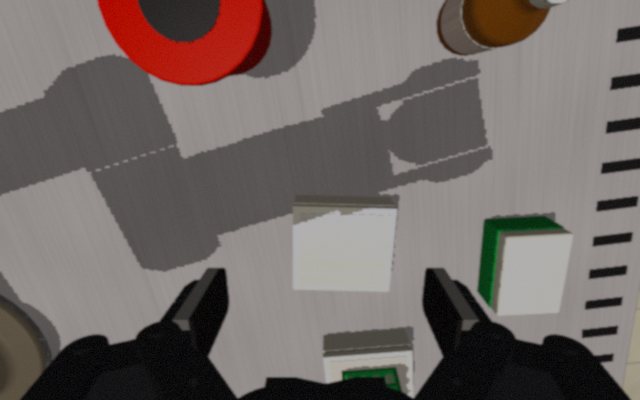

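The wrist view shows the loose plate's top face with corners at about (294,208), (397,208), (392,292) and (292,289). The fixed plate's facing edge runs from (325,351) to (413,349). I'll refine both with edge fits.

```bash
cat > edge.py <<'E'
from h import *
def line(g,kind,lo,hi,c,w,dirn=0):
    """fit an edge; kind 'h': scan rows about c for columns lo..hi; 'v': scan columns about c for rows lo..hi"""
    P=[]
    for i in range(lo,hi,2):
        s=(g[c-w:c+w+1,i] if kind=='h' else g[i,c-w:c+w+1]).astype(float); d=np.diff(s)
        d=d*dirn if dirn else abs(d)
        k=d.argmax()
        if d[k]<6: continue
        o=c-w+k+.5; P.append((i,o) if kind=='h' else (o,i))
    P=np.array(P,np.float32)
    for _ in range(3):
        vx,vy,x,y=cv2.fitLine(P,cv2.DIST_HUBER,0,.01,.01).ravel()
        r=abs((P[:,0]-x)*vy-(P[:,1]-y)*vx); P=P[r<max(1.,2*np.median(r))]
    return np.array([x,y]),np.array([vx,vy]),len(P)
def cross(a,b):
    s=np.linalg.solve(np.c_[a[1],-b[1]],b[0]-a[0]); return a[0]+s[0]*a[1]
E
python3 - <<'E'
from edge import *
import pickle
c,f=pickle.load(open("w5.pkl","rb"));g=cv2.GaussianBlur(cv2.cvtColor(f,7),(3,3),0)
t=line(g,'h',302,388,208,5);b=line(g,'h',300,386,290,5);l=line(g,'v',222,280,293,5);r=line(g,'v',222,280,395,6)
Q=[cross(t,l),cross(t,r),cross(b,r),cross(b,l)];print(np.round(Q,1),[x[2] for x in(t,b,l,r)])
W=np.array([plane(c,u,.045)[:2] for u in Q])*1000;print(W.round(1));print(cv2.minAreaRect(W.astype(np.float32)))
ft=line(g,'h',332,405,350,6);fl=line(g,'v',356,378,325,4);fr=line(g,'v',356,378,413,4)
F=[cross(ft,fl),cross(ft,fr)];print(np.round(F,1),[x[2] for x in(ft,fl,fr)])
V=np.array([plane(c,u,.045)[:2] for u in F])*1000;d=V[1]-V[0];print(V.round(1),np.linalg.norm(d),np.degrees(np.arctan2(d[1],d[0])))
dt,db=W[1]-W[0],W[2]-W[3];print("loose yaw",np.degrees(np.arctan2(dt[1],dt[0])),np.degrees(np.arctan2(db[1],db[0])),"len",np.linalg.norm(dt),np.linalg.norm(W[0]-W[3]))
E
```

```text
[[292.5 206.2]
 [395.9 207.9]
 [388.7 291.6]
 [292.5 289.1]] [33, 43, 24, 29]
[[524.9 168.7]
 [641.9 149.9]
 [624.5  40.4]
 [506.2  61. ]]
((574.8618774414062, 105.28855895996094), (110.86911010742188, 120.07261657714844), 80.15301513671875)
[[322.3 356.6]
 [411.5 349.8]] [37, 10, 11]
[[528.  -47.7]
 [647.3 -53.4]] 119.42599183240827 -2.7383230061540926
loose yaw -9.104221334956602 -9.882593401410046 len 118.41573602415815 109.25941194060856
```

Run:
```python
from h import *
import pickle
c,f=pickle.load(open("w5.pkl","rb"));ct=get_calibration("top");cs=get_calibration("scene")
print("bottle cap",plane(ct,(210,157),.16),two(ct,(210,157),cs,(418,128)),"base",plane(c,(455,50),0),"scene base",plane(cs,(411,177),0))
print("bin",plane(ct,(200,247),.133),plane(c,(180,5),.133))
```

```text
bottle cap [0.73912912 0.33351645 0.16      ] (array([0.74012073, 0.3347643 , 0.15628177]), np.float64(0.000281585834932523)) base [0.72868679 0.30966038 0.        ] scene base [0.75680737 0.31432686 0.        ]
bin [0.48312397 0.35755068 0.133     ] [0.48365108 0.36141663 0.133     ]
```

Request:
send_rows --targets '[{"jaw":0.25,"dx":-22,"dy":21,"dz":30,"ax":0,"ay":0,"az":0.025},{"jaw":0.25,"dx":-22,"dy":21,"dz":70,"ax":0,"ay":0,"az":0.025},{"jaw":0.25,"dx":-22,"dy":21,"dz":110,"ax":0,"ay":0,"az":0.025},{"jaw":0.25,"dx":-22,"dy":21,"dz":150,"ax":0,"ay":0,"az":0.025},{"jaw":0.25,"dx":-22,"dy":21,"dz":190,"ax":0,"ay":0,"az":0.025},{"jaw":0.25,"dx":-22,"dy":21,"dz":220,"ax":0,"ay":0,"az":0.025},{"jaw":0.25,"dx":-22,"dy":21,"dz":245,"ax":0,"ay":0,"az":0.025},{"jaw":0.25,"dx":-22,"dy":21,"dz":258,"ax":0,"ay":0,"az":0.025},{"jaw":0.25,"dx":-22,"dy":21,"dz":258,"ax":0,"ay":0,"az":0.025},{"jaw":0.25,"dx":-22,"dy":21,"dz":258,"ax":0,"ay":0,"az":0.025}]'

```text
time: 10.63
ee_pos: [0.5871, 0.1856, 0.0126]
tcp_rot: [0.0, 0.763, 0.647, 0.0]
ft_force: [0.6, -0.7, 0.3]
finger_gap: 0.753
grasp_force: 0.0
```

Run:
```python
from h import *
import pickle
c=get_calibration("wrist");f=grab_frame("wrist");save("w6",f);pickle.dump((c,f),open("w6.pkl","wb"));p,R=T();print(p,R.round(4))
```

```text
[0.58755544 0.18578966 0.01352804] [[ 1.635e-01  9.865e-01  2.600e-03]
 [ 9.865e-01 -1.635e-01  3.000e-04]
 [ 7.000e-04  2.500e-03 -1.000e+00]]
```

View pics/w6.png

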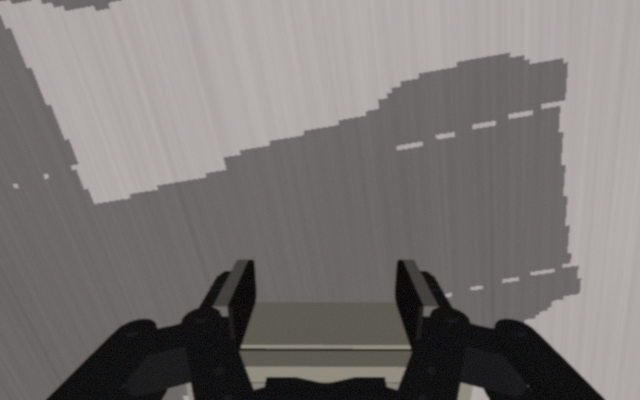

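The gripper stands low at the +y side of the loose plate, with its fingers straddling the long face around (325,350). I'll push diagonally while turning, and stop about 8 mm short.

Request:
send_rows --targets '[{"jaw":0.25,"dx":-8,"dy":0,"dz":0,"ax":0,"ay":0,"az":0},{"jaw":0.25,"dx":-14,"dy":0,"dz":0,"ax":0,"ay":0,"az":0},{"jaw":0.25,"dx":-18,"dy":1,"dz":0,"ax":0,"ay":0,"az":0},{"jaw":0.25,"dx":-22,"dy":2,"dz":0,"ax":0,"ay":0,"az":-0.01},{"jaw":0.25,"dx":-28,"dy":3.5,"dz":0,"ax":0,"ay":0,"az":-0.02},{"jaw":0.25,"dx":-34,"dy":5,"dz":0,"ax":0,"ay":0,"az":-0.03},{"jaw":0.25,"dx":-40,"dy":6.5,"dz":0,"ax":0,"ay":0,"az":-0.04},{"jaw":0.25,"dx":-46,"dy":8,"dz":0,"ax":0,"ay":0,"az":-0.05},{"jaw":0.25,"dx":-52,"dy":9.5,"dz":0,"ax":0,"ay":0,"az":-0.06},{"jaw":0.25,"dx":-58,"dy":11,"dz":0,"ax":0,"ay":0,"az":-0.07},{"jaw":0.25,"dx":-64,"dy":12.5,"dz":0,"ax":0,"ay":0,"az":-0.08},{"jaw":0.25,"dx":-64,"dy":12.5,"dz":0,"ax":0,"ay":0,"az":-0.08}]'

```text
time: 11.68
ee_pos: [0.5889, 0.12, 0.013]
tcp_rot: [0.0, 0.736, 0.677, 0.001]
ft_force: [-0.2, 0.0, 0.2]
finger_gap: 0.751
grasp_force: 0.0
```

Run:
```python
from h import *
import pickle
c=get_calibration("wrist");f=grab_frame("wrist");save("w7",f);pickle.dump((c,f),open("w7.pkl","wb"));p,R=T();print(p,R.round(4))
t=grab_frame("top");s=grab_frame("scene");np.save("top7.npy",t);np.save("scene7.npy",s)
cv2.imwrite("pics/m7.png",np.hstack([cv2.resize(t[180:250,270:390],(420,300),interpolation=2),cv2.resize(s[150:250,230:360],(380,300),interpolation=2)])[:,:,::-1])
```

```text
[0.58879725 0.12001639 0.01270325] [[ 8.460e-02  9.964e-01  1.400e-03]
 [ 9.964e-01 -8.460e-02 -1.000e-04]
 [ 0.000e+00  1.400e-03 -1.000e+00]]
```

Run:
```python
from edge import *
import pickle
for n in("w6","w7"):
    c,f=pickle.load(open(n+".pkl","rb"));g=cv2.cvtColor(f,7)
    print(n,[int(v) for v in g[280:392:3,325]])
    d=np.diff(cv2.GaussianBlur(g,(3,3),0).astype(float)[300:375,270:385],axis=0)
    for col in(280,325,370):
        s=g[296:372,col].astype(int); dd=abs(np.diff(s)); k=[i for i in range(len(dd)) if dd[i]>12]; print(col,[(296+i,int(s[i+1]-s[i])) for i in k])
# scene / top: white plate loose in top
ct=get_calibration("top");t=np.load("top7.npy");g=cv2.cvtColor(t,7)
for v in(200,205,210,215,220,225,230): print(v,g[v,290:390:2].tolist())
```

```text
w6 [106, 107, 105, 107, 107, 108, 106, 103, 91, 92, 89, 89, 90, 89, 89, 88, 91, 91, 90, 89, 91, 92, 135, 66, 89, 91, 89, 89, 91, 129, 140, 139, 138, 139, 105, 21, 15, 15]
280 [(343, 15), (344, 22), (347, -23), (348, -39), (350, 19), (365, 17), (366, 18)]
325 [(343, 13), (344, 17), (345, 13), (347, -22), (348, -43), (350, 22), (365, 16), (366, 22)]
370 [(344, 19), (345, 14), (347, -13), (348, -39), (349, -26), (350, 17), (365, 17), (366, 18)]
w7 [96, 97, 96, 96, 96, 94, 95, 93, 97, 94, 94, 96, 138, 102, 94, 97, 95, 95, 106, 148, 147, 146, 148, 147, 126, 136, 136, 138, 133, 135, 135, 133, 135, 136, 122, 19, 18, 19]
280 [(314, 20), (315, 17), (318, -26), (319, -29), (334, 17), (335, 19)]
325 [(314, 18), (315, 18), (318, -32), (319, -27), (334, 20), (335, 15)]
370 [(314, 18), (315, 16), (318, -29), (319, -26), (334, 19), (335, 17)]
200 [112, 88, 93, 94, 93, 65, 42, 44, 119, 153, 155, 154, 154, 154, 154, 155, 154, 154, 151, 127, 118, 118, 118, 117, 118, 117, 102, 141, 155, 152, 127, 101, 104, 112, 106, 102, 109, 109, 104, 114, 129, 151, 155, 155, 149, 126, 123, 123, 123, 122]
205 [127, 10
[... 760 characters left out ...]
, 155, 154, 154, 155, 154, 154, 154, 154, 154, 151, 127, 121, 121, 121, 121, 121, 121, 114, 115, 152, 155, 146, 95, 87, 129, 138, 94, 99, 134, 117, 88, 112, 119, 126, 152, 154, 139, 124, 124, 124, 124, 124]
225 [100, 98, 98, 98, 72, 45, 100, 149, 154, 155, 154, 154, 154, 154, 155, 154, 154, 149, 124, 122, 122, 121, 121, 122, 121, 114, 129, 155, 155, 145, 95, 91, 93, 95, 89, 93, 99, 96, 91, 101, 107, 128, 153, 153, 138, 123, 122, 123, 123, 123]
230 [100, 110, 113, 109, 71, 73, 145, 155, 155, 155, 154, 155, 154, 154, 155, 154, 155, 143, 121, 121, 121, 120, 120, 121, 119, 116, 132, 154, 154, 154, 155, 155, 154, 154, 154, 155, 155, 154, 154, 155, 155, 154, 154, 153, 133, 119, 120, 120, 120, 121]
```

```bash
cat > rel.py <<'E'
from edge import *
def white(t,u0,u1,v):  # subpixel right/left crossing helper
    pass
def rel(t,ur,uf,rows=(200,232),lc=(312,322),fc=(346,374),top=194,bot=238,w=9):
    ct=get_calibration("top");g=cv2.GaussianBlur(cv2.cvtColor(t,7),(3,3),0)
    r=line(g,'v',*rows,ur,5,-1);l=line(g,'v',*rows,uf,5,1)
    lt=line(g,'h',*lc,top,w,1);lb=line(g,'h',*lc,bot,w,-1);f1=line(g,'h',*fc,top,w,1);f2=line(g,'h',*fc,bot,w,-1)
    print([(x[0].round(1).tolist(),x[1].round(3).tolist(),x[2]) for x in(r,l,lt,lb,f1,f2)])
    A=[plane(ct,cross(r,k),.045)[:2]*1000 for k in(lt,lb)];B=[plane(ct,cross(l,k),.045)[:2]*1000 for k in(f1,f2)]
    dA=A[0]-A[1];dB=B[0]-B[1];ya,yb=[np.arctan2(d[1],d[0]) for d in(dA,dB)]
    u=dB/np.linalg.norm(dB);n=np.array([-u[1],u[0]]);o=np.mean(A,0)-np.mean(B,0)
    print("lens",np.linalg.norm(dA),np.linalg.norm(dB),"yaw",np.degrees([ya,yb]),"loose edge mid",np.mean(A,0),"fixed edge mid",np.mean(B,0))
    print("rel x %.1f gap %.1f dyaw %.2f"%(o@u,o@n,np.degrees(ya-yb)))
E
python3 - <<'E'
from rel import *
import pickle
t=np.load("top7.npy");g=cv2.cvtColor(t,7)
for u in(306,310,316,322,350,362,374): print(u,[int(x) for x in g[184:204,u]],[int(x) for x in g[228:248,u]])
rel(t,326,344)
for n,r in(("w6",366.5),("w7",334.8)):
    c,f=pickle.load(open(n+".pkl","rb"));print(n,plane(c,(325,r),.045))
E
```

```text
306 [99, 88, 81, 79, 80, 79, 79, 79, 80, 77, 74, 80, 98, 106, 108, 109, 119, 123, 124, 125] [154, 155, 155, 153, 153, 151, 141, 122, 117, 118, 120, 120, 120, 120, 121, 120, 120, 121, 122, 121]
310 [122, 123, 123, 123, 122, 121, 121, 121, 122, 121, 111, 103, 123, 147, 154, 155, 155, 154, 154, 154] [155, 154, 154, 153, 151, 153, 145, 127, 119, 119, 120, 121, 120, 120, 122, 121, 121, 122, 122, 122]
316 [122, 123, 123, 123, 121, 120, 120, 120, 121, 121, 112, 92, 103, 137, 153, 155, 154, 155, 155, 155] [155, 155, 154, 154, 154, 154, 152, 140, 123, 117, 119, 121, 120, 120, 121, 120, 121, 121, 122, 122]
322 [121, 122, 122, 120, 119, 119, 119, 118, 119, 120, 111, 94, 90, 118, 144, 154, 154, 155, 155, 154] [155, 155, 155, 154, 154, 155, 154, 145, 126, 119, 120, 120, 120, 120, 121, 123, 122, 122, 122, 122]
350 [120, 119, 120, 120, 119, 119, 118, 118, 117, 109, 94, 107, 139, 150, 145, 136, 127, 115, 104, 100] [153, 155, 155, 154, 154, 146, 128, 115, 117, 121, 122, 122, 121, 122, 122, 122, 122, 122, 122, 122]
362 [120, 119, 120, 119, 119, 119, 118, 118, 119, 109, 87, 89, 122, 144, 142, 122, 109,
[... 330 characters left out ...]
 218.0], [0.0949999988079071, -0.9950000047683716], 16), ([342.8999938964844, 213.1999969482422], [0.03700000047683716, -0.9990000128746033], 16), ([316.0, 196.5], [1.0, 0.0], 5), ([316.0, 235.3000030517578], [0.9950000047683716, 0.10000000149011612], 5), ([360.3999938964844, 195.89999389648438], [0.9990000128746033, 0.05000000074505806], 14), ([358.20001220703125, 234.1999969482422], [0.9980000257492065, 0.0560000017285347], 14)]
lens 122.77726810195348 118.19515728872565 yaw [-4.75918757 -1.76447918] loose edge mid [582.95363309   1.58316589] fixed edge mid [590.0625     -51.26572442]
rel x -8.7 gap 52.6 dyaw -2.99
w6 [0.58198113 0.15996506 0.045     ]
w7 [0.58717768 0.1092535  0.045     ]
```

The plate is sticking to the fingers: it trails 11 mm ahead of the TCP and lies parallel to the tool. I'll continue on the same course to just short of contact.

Request:
send_rows --targets '[{"jaw":0.25,"dx":-3,"dy":0.5,"dz":0,"ax":0,"ay":0,"az":0},{"jaw":0.25,"dx":-8,"dy":1,"dz":0,"ax":0,"ay":0,"az":-0.008},{"jaw":0.25,"dx":-14,"dy":2,"dz":0,"ax":0,"ay":0,"az":-0.014},{"jaw":0.25,"dx":-20,"dy":3,"dz":0,"ax":0,"ay":0,"az":-0.02},{"jaw":0.25,"dx":-26,"dy":4,"dz":0,"ax":0,"ay":0,"az":-0.026},{"jaw":0.25,"dx":-32,"dy":5,"dz":0,"ax":0,"ay":0,"az":-0.032},{"jaw":0.25,"dx":-38,"dy":6,"dz":0,"ax":0,"ay":0,"az":-0.04},{"jaw":0.25,"dx":-43,"dy":6.5,"dz":0,"ax":0,"ay":0,"az":-0.04},{"jaw":0.25,"dx":-45,"dy":7,"dz":0,"ax":0,"ay":0,"az":-0.04},{"jaw":0.25,"dx":-45,"dy":7,"dz":0,"ax":0,"ay":0,"az":-0.04}]'

```text
time: 12.67
ee_pos: [0.5916, 0.0752, 0.012]
tcp_rot: [-0.0, 0.723, 0.691, 0.0]
ft_force: [0.5, 3.1, 1.8]
finger_gap: 0.75
grasp_force: 1.1
```

Run:
```python
from rel import *
t=grab_frame("top");np.save("top8.npy",t);g=cv2.cvtColor(t,7);p,R=T();print(p,R[:2,:2].round(4))
for v in(204,212,220,228): print(v,[int(x) for x in g[v,304:354]])
for u in(320,326,332,336,350): print(u,[int(x) for x in g[188:202,u]],[int(x) for x in g[228:244,u]])
```

```text
[0.59164551 0.07518952 0.01195157] [[ 0.0442  0.999 ]
 [ 0.999  -0.0442]]
204 [130, 129, 129, 128, 129, 121, 106, 96, 95, 95, 95, 97, 96, 92, 78, 60, 48, 46, 70, 111, 141, 152, 156, 155, 156, 155, 155, 154, 155, 155, 155, 155, 155, 155, 155, 155, 150, 134, 118, 129, 149, 155, 156, 155, 148, 127, 99, 84, 85, 99]
212 [113, 114, 114, 114, 113, 106, 100, 97, 95, 95, 95, 96, 91, 74, 55, 44, 42, 53, 91, 130, 150, 155, 155, 155, 154, 155, 155, 155, 155, 155, 155, 155, 155, 155, 155, 154, 142, 116, 105, 129, 150, 155, 156, 155, 148, 126, 97, 82, 74, 75]
220 [44, 43, 43, 44, 57, 78, 91, 95, 96, 95, 96, 90, 72, 59, 81, 118, 144, 153, 155, 156, 156, 154, 155, 155, 155, 155, 155, 155, 154, 156, 155, 154, 155, 154, 155, 151, 137, 116, 118, 139, 152, 155, 155, 156, 147, 123, 96, 83, 87, 107]
228 [105, 106, 106, 107, 107, 108, 107, 107, 107, 106, 100, 83, 79, 111, 141, 153, 155, 155, 155, 155, 154, 156, 155, 155, 156, 155, 155, 155, 155, 154, 155, 155, 155, 155, 155, 150, 133, 120, 132, 149, 155, 154, 155, 155, 155, 154, 152, 151, 148, 146]
320 [76, 74, 74, 71, 59, 53, 50, 50, 51, 51, 50, 48, 47, 46] [155, 154, 155, 155, 147, 126, 117, 118, 120, 120, 120, 121, 121, 121, 122, 123]
326 [119, 120, 118, 119, 109, 93, 106, 139, 154, 156, 154, 155, 154, 155] [155, 155, 155, 155, 149, 131, 114, 114, 119, 120, 121, 121, 120, 121, 122, 122]
332 [119, 119, 118, 117, 108, 87, 98, 136, 153, 155, 155, 155, 155, 155] [155, 155, 154, 155, 152, 136, 115, 113, 119, 121, 122, 121, 121, 121, 122, 122]
336 [118, 119, 117, 117, 107, 86, 90, 124, 147, 154, 155, 156, 154, 155] [155, 155, 155, 155, 154, 144, 122, 115, 119, 123, 123, 122, 122, 122, 122, 123]
350 [119, 120, 119, 117, 118, 109, 94, 108, 139, 151, 147, 137, 127, 116] [152, 155, 155, 156, 154, 148, 128, 116, 117, 122, 123, 122, 122, 122, 123, 124]
```

The gap is now about 6 mm, the ends are level to about 1 mm and the sides are parallel. I'll close it slowly.

Request:
send_rows --targets '[{"jaw":0.25,"dx":-1.5,"dy":0.3,"dz":0,"ax":0,"ay":0,"az":0},{"jaw":0.25,"dx":-3,"dy":0.6,"dz":0,"ax":0,"ay":0,"az":0},{"jaw":0.25,"dx":-4,"dy":0.8,"dz":0,"ax":0,"ay":0,"az":0},{"jaw":0.25,"dx":-5,"dy":1,"dz":0,"ax":0,"ay":0,"az":0},{"jaw":0.25,"dx":-5.7,"dy":1,"dz":0,"ax":0,"ay":0,"az":0},{"jaw":0.25,"dx":-6.3,"dy":1,"dz":0,"ax":0,"ay":0,"az":0},{"jaw":0.25,"dx":-6.3,"dy":1,"dz":0,"ax":0,"ay":0,"az":0}]'

```text
time: 13.3
ee_pos: [0.5923, 0.0697, 0.0119]
tcp_rot: [-0.0, 0.722, 0.691, 0.0]
ft_force: [0.1, 6.5, 2.3]
finger_gap: 0.752
grasp_force: 3.3
```

Request:
send_rows --targets '[{"jaw":0.25,"dx":-0.5,"dy":0,"dz":0,"ax":0,"ay":0,"az":0},{"jaw":0.25,"dx":-1,"dy":0,"dz":0,"ax":0,"ay":0,"az":0},{"jaw":0.25,"dx":-1.5,"dy":0,"dz":0,"ax":0,"ay":0,"az":0},{"jaw":0.25,"dx":-1.5,"dy":0,"dz":0,"ax":0,"ay":0,"az":0},{"jaw":0.25,"dx":-1.5,"dy":0,"dz":0,"ax":0,"ay":0,"az":0}]'

```text
time: 13.72
ee_pos: [0.5924, 0.0696, 0.012]
tcp_rot: [-0.001, 0.723, 0.691, 0.001]
ft_force: [1.9, 14.3, 2.4]
finger_gap: 0.747
grasp_force: 7.5
```

The force rises while the TCP stands still, so the plates are touching. I'll press a little more, then back off and rise.

Request:
send_rows --targets '[{"jaw":0.25,"dx":-0.6,"dy":0,"dz":0,"ax":0,"ay":0,"az":0},{"jaw":0.25,"dx":-1,"dy":0,"dz":0,"ax":0,"ay":0,"az":0},{"jaw":0.25,"dx":-1,"dy":0,"dz":0,"ax":0,"ay":0,"az":0},{"jaw":0.25,"dx":2,"dy":0,"dz":0,"ax":0,"ay":0,"az":0},{"jaw":0.25,"dx":12,"dy":0,"dz":0,"ax":0,"ay":0,"az":0},{"jaw":0.25,"dx":35,"dy":0,"dz":0,"ax":0,"ay":0,"az":0},{"jaw":0.25,"dx":60,"dy":0,"dz":-20,"ax":0,"ay":0,"az":0},{"jaw":0.25,"dx":80,"dy":0,"dz":-50,"ax":0,"ay":0,"az":0},{"jaw":0.25,"dx":90,"dy":0,"dz":-85,"ax":0,"ay":0,"az":0},{"jaw":0.25,"dx":90,"dy":0,"dz":-125,"ax":0,"ay":0,"az":0},{"jaw":0.25,"dx":90,"dy":0,"dz":-165,"ax":0,"ay":0,"az":0},{"jaw":0.25,"dx":90,"dy":0,"dz":-205,"ax":0,"ay":0,"az":0},{"jaw":0.25,"dx":90,"dy":0,"dz":-230,"ax":0,"ay":0,"az":0},{"jaw":0.25,"dx":90,"dy":0,"dz":-230,"ax":0,"ay":0,"az":0}]'

```text
time: 14.88
ee_pos: [0.5978, 0.1575, 0.2481]
tcp_rot: [0.004, 0.723, 0.691, 0.004]
ft_force: [-0.4, 0.2, 0.4]
finger_gap: 0.75
grasp_force: 0.0
```

Run:
```python
from rel import *
import pickle
c=get_calibration("wrist");f=grab_frame("wrist");pickle.dump((c,f),open("w9.pkl","wb"))
t=grab_frame("top");s=grab_frame("scene");np.save("top9.npy",t);p,R=T();print(p,R[:2,:2].round(4))
cs=get_calibration("scene")
cv2.imwrite("pics/fin.png",np.vstack([np.hstack([cv2.resize(t[180:250,300:390],(386,300),interpolation=2),cv2.resize(s[150:290,120:340],(414,300),interpolation=2)]),cv2.resize(f[200:400,160:480],(800,300)[0:2],interpolation=2)])[:,:,::-1])
```

```text
[0.59581229 0.15728281 0.24055444] [[ 0.0441  0.999 ]
 [ 0.999  -0.0441]]
```

View pics/fin.png

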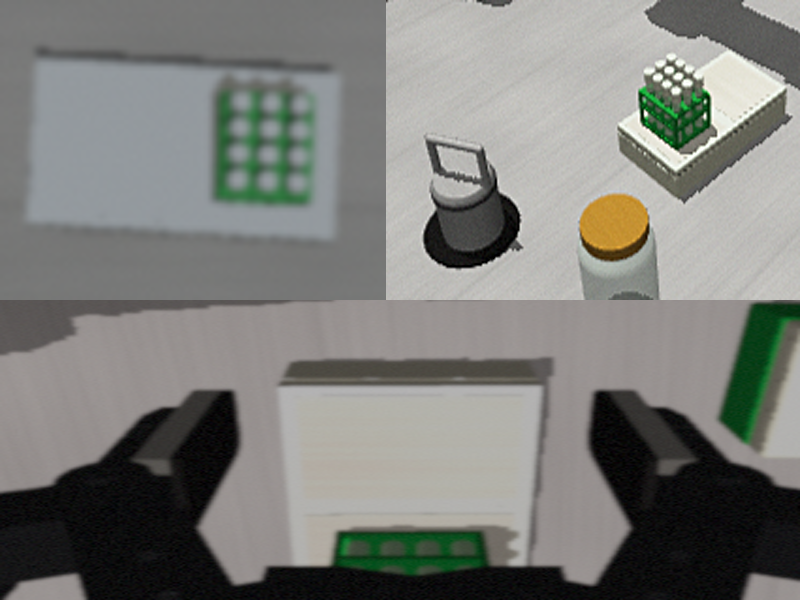

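The picture shows one even rectangle with no visible gap, and the canister standing upright and central on the mat. One numeric check before handing in.

Run:
```python
from edge import *
t=np.load("top9.npy");g=cv2.GaussianBlur(cv2.cvtColor(t,7),(3,3),0);ct=get_calibration("top")
for c,d in((195,1),(234,-1)):
    a=line(g,'h',311,337,c,5,d);b=line(g,'h',347,375,c,5,d)
    y=lambda l,u:l[0][1]+(u-l[0][0])*l[1][1]/l[1][0]
    print("step px at joint",y(a,342)-y(b,342),"slopes",a[1][1],b[1][1])
l=line(g,'v',200,228,307,6,1);r=line(g,'v',200,228,379,6,-1)
A=plane(ct,l[0],.045);B=plane(ct,r[0],.045);print("total y",A-B,l[1],r[1])
```

```text
step px at joint -0.07948303 slopes 0.054525763 0.046576776
step px at joint -0.12200928 slopes 0.053956598 0.056475554
total y [-0.00741991  0.21942775  0.        ] [ 0.06100817 -0.9981373 ] [ 0.05475935 -0.9984996 ]
```

The end step is below 0.5 mm, the sides are parallel and the total width is 219.5 mm (220 mm nominal).

```bash
python3 -c "
from bench import *
print(close_job())"
```

```text
the job is handed in; nothing more can be done
None
```

The job is handed in, with no verdict returned: by camera, the canister stands upright on the mat and the loose plate is flush and level against the fixed plate (end step under 0.5 mm, no visible gap).

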